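Put the stray beads away and stopper the bead jars

TASK

Two finished glass beads were left out on the bench: put each into the jar that holds beads of its own colour, then close all three jars, each with the stopper whose sample bead matches the beads inside, fully seated. Let the glass go only close to the jar's mouth, never from a height, and leave the jars standing where they are.

Things in the scene. Friction and masses are not known exactly. Their poses are not given: they have to be found in the camera images.
- jar_blue: open clear-glass jar nearly half full of cobalt blue beads: 68 mm high, body 64 mm across, mouth 52 mm inside and 59 mm outside; loose, 0.2 to 0.4 kg. Origin: centre of its underside on the bench; z up, turning about z means nothing. The beads in it are fixed to it and reach about 30 mm above the underside.
- jar_green: open clear-glass jar nearly half full of green beads: 68 mm high, body 64 mm across, mouth 52 mm inside and 59 mm outside; loose, 0.2 to 0.4 kg. Origin: centre of its underside on the bench; z up, turning about z means nothing. The beads in it are fixed to it and reach about 30 mm above the underside.
- jar_red: open clear-glass jar nearly half full of red beads: 68 mm high, body 64 mm across, mouth 52 mm inside and 59 mm outside; loose, 0.2 to 0.4 kg. Origin: centre of its underside on the bench; z up, turning about z means nothing. The beads in it are fixed to it and reach about 30 mm above the underside.
- stopper_blue: loose stopper (50 g) standing on its plug. From its foot up: cork plug 0-14 mm, tapering from 46 mm across to 30 at the foot; wooden disc 14-24 mm, 60 across; cobalt blue sample bead 25-39 mm, 22 across, the knob to grip from above (pin head to 41). Origin: centre of the foot; z up. Seated, the disc lies on the rim, origin 54 mm above the jar's. The taper centres it when let go up to 7 mm off.
- stopper_green: loose stopper (50 g) standing on its plug. From its foot up: cork plug 0-14 mm, tapering from 46 mm across to 30 at the foot; wooden disc 14-24 mm, 60 across; green sample bead 25-39 mm, 22 across, the knob to grip from above (pin head to 41). Origin: centre of the foot; z up. Seated, the disc lies on the rim, origin 54 mm above the jar's. The taper centres it when let go up to 7 mm off.
- stopper_red: loose stopper (50 g) standing on its plug. From its foot up: cork plug 0-14 mm, tapering from 46 mm across to 30 at the foot; wooden disc 14-24 mm, 60 across; red sample bead 25-39 mm, 22 across, the knob to grip from above (pin head to 41). Origin: centre of the foot; z up. Seated, the disc lies on the rim, origin 54 mm above the jar's. The taper centres it when let go up to 7 mm off.
- bead_blue: stray cobalt blue glass bead with white dots, loose on the bench: a flat round bead 22 mm across and 14 mm high, lying on its flat side, hole upright. Origin: its centre (7 mm above the bench); z along the hole. 16 g.
- bead_red: stray red glass bead with white dots, loose on the bench: a flat round bead 22 mm across and 14 mm high, lying on its flat side, hole upright. Origin: its centre (7 mm above the bench); z along the hole. 16 g.

How it is judged:
At the end, for the whole second after the job is handed in: Each stray bead lies in the jar of its colour, below the mouth; each jar, upright and within 40 mm of its start, is closed by the stopper of its colour, centred within 5 mm, origin 51 to 56.5 mm above the jar's, tilted under 0.1 rad; all released and at rest (horizontal distance between stopper_blue and jar_blue below 0.005 m and z of stopper_blue in the frame of jar_blue between 0.051 and 0.0565 m and angle between each of stopper_blue, jar_blue, stopper_green, jar_green, stopper_red, jar_red's own z axis and vertical below 0.1 rad and height (world z) of each of jar_blue, jar_green, jar_red below 0.006 m and distance of each of jar_blue, jar_green, jar_red from where it was at the start of the episode below 0.04 m and linear speed of each of stopper_blue, jar_blue, stopper_green, jar_green, stopper_red, jar_red, bead_blue, bead_red below 0.02 m/s and horizontal distance between stopper_green and jar_green below 0.005 m and z of stopper_green in the frame of jar_green between 0.051 and 0.0565 m and horizontal distance between stopper_red and jar_red below 0.005 m and z of stopper_red in the frame of jar_red between 0.051 and 0.0565 m and horizontal distance between bead_blue and jar_blue below 0.03 m and z of bead_blue in the frame of jar_blue between 0.012 and 0.05 m and horizontal distance between bead_red and jar_red below 0.03 m and z of bead_red in the frame of jar_red between 0.012 and 0.05 m); the robot touches nothing.
It fails at once if a stray bead is let go more than about 40 mm above a jar's mouth ((height (world z) of bead_blue above 0.11 m and contact force between bead_blue and the fingers below 0.05 N) or (height (world z) of bead_red above 0.11 m and contact force between bead_red and the fingers below 0.05 N)).
It fails at once if a stopper is let go more than about 40 mm above where it sits ((height (world z) of stopper_blue above 0.095 m and contact force between stopper_blue and the fingers below 0.05 N) or (height (world z) of stopper_green above 0.095 m and contact force between stopper_green and the fingers below 0.05 N) or (height (world z) of stopper_red above 0.095 m and contact force between stopper_red and the fingers below 0.05 N)).
It fails at once if a jar is knocked over (angle between any of jar_blue, jar_green, jar_red's own z axis and vertical above 0.7 rad).
It also fails if it takes over 112 s, if anything falls off the work surface, if the arm or the gripper's body presses on something with over 40 N, if the wrist force passes 120 N, or if a joint passes its speed limit or range.

ROBOT

A 6-joint arm with a two-finger parallel gripper is mounted at the origin on a cart in front of the work surface, level with it; the furniture and walls round the work are solid. World frame = base frame: x ahead of the robot, y to its left, z up, the work surface at z = 0. Lengths are in m, angles in rad, forces in N, time in s.
With the tool pointing down it reaches from about 0.375 to 0.975 m from the base axis. Payload 3.8 kg.
Tool frame: the origin (TCP) lies at the very end of the fingers, on their centre line; the grasp point (between the pads) lies 19 mm behind it; z points along the fingers, y is the line along which they close (so a half turn about z gives the same grasp; the last joint's range is limited). The gripper opens to 85 mm and grips with 20 to 120 N. Pads are 22 mm wide; open, the fingers measure 114 mm over their backs; the gripper's body (76 mm by 85 mm) begins 54 mm behind the grasp point. The pads swing forward as they close: fully open they stand 13 mm farther back than shut.
Start: joints at [-1.378, 0.264, 1.604, -0, 1.274, -0.037], TCP at [0.154, -0.657, 0.206] pointing down, gripper open.
Joint ranges: [-2.63, 2.63], [-0.94, 2.18], [0.31, 2.57], [-1.31, 4.45], [0, 2.66], [-2.55, 2.55]. Speed limits (rad/s): [2.57, 2.57, 3.14, 3.14, 3.14, 3.14].

INTERFACE

Orientations are given as a rotation vector (axis times angle).
In Python, from workcell import bot gives the robot as it stands.
- The arm moves only by the shell command python3 -m creep 'ROWS' [FORCE]. ROWS is JSON, a list of rows, each a list of 5 numbers: the shift along the tool's x, y, z in units of 0.05 m (1.0 is 0.05 m), then the turn about the tool's z in units of 0.1 rad (1.0 is 0.1 rad), then the opening, from 0 (shut) to 1 (fully open). In form: [[tx, ty, tz, spin, hand], ...]. A call has 1 to 20 rows; each row shifts and turns the commanded pose from where the row before left it, along the tool's axes as they then stand; what a row does not reach is not made up. A row lasts 1/8 s, in which the tool goes at most 62.5 mm and 10.7 degrees, less where a joint would pass 70% of its speed; a pose out of reach is approached as far as the arm can. A call with a number of a shift or a turn outside -1 to 1 is refused whole. A call with a gripper value outside its range is refused whole. The fingers move at their own pace and stop on an object; FORCE is the grip in N (left out, the last holds). Time passes only in rows, so rows that do not move let the fingers close. It gives the time, the measured TCP pose, the force, the opening and the grip force at its end, in the units of the state.
- bot.read_state(): the state, without advancing time (a new reading comes with each control period).
- bot.read_camera(name): name is "scene" or "top"; returns a dict with "pixels" (384x512x3 uint8, red, green, blue), "vfov" (degrees; the focal length in pixels is half the picture's height over the tangent of half this angle, whatever the lens; pixels are square), "cx", "cy" (the principal point, pixels), "world_to_cam" (4x4, takes a point from world to camera coordinates). Camera axes: x right, y down, z forward; pixel columns grow to the right and rows downward; lengths in m; the calibration is good to about 2 mm. A picture is of the moment at which its call begins. There is no depth.
- bot.finish_job(): hands the job in; it is judged then, once.
Trained networks look in a picture, given as the dict that the camera call returned (one of the last four; its "shot" number tells which), for a name from the list of things; names that differ only in an ending like _2 or _b are one class to them, and where a whole thing is asked for, a point or a joint stands for the part that bears it (a point fixed in the world has none). Each returns a list of dicts, best first, with "score" (0 to 1); they miss things now and then, are a little off and sometimes report something else, mostly with a low value. They report only what shows in the picture. A call takes as long as a camera call.
- bot.look_for(target, picture): "bbox" ([left, top, right, bottom] in pixels, round what is visible of it).
- bot.regions_of(target, picture): "mask" (384x512 bool, what is visible of it) and "bbox" ([left, top, right, bottom] in pixels, round what is visible of it).
The state is a dict: "time": time; "q": joint angles; "joint_vel": joint speeds; "joint_torque": joint torques, N m; "tool_pos": TCP position; "tcp_rot": TCP orientation; "wrist_force": force on the tool from outside, world axes, zero at the start; "torque": the same for the moment, N m; "width": opening from 0.0 (shut) to 1.0 (fully open); "grip_force": force on a finger pad.
Only numpy, scipy, OpenCV 4.12 (cv2) and the standard library are available. Lean on these libraries where they do the work, as an engineer would, in place of code of your own. Each camera call takes 0.05 s, during which the arm holds its last target. There are 200 camera calls.

## Working session

There is one attempt and no reset: what is moved stays moved. The work goes in short steps, Python scripts to look and compute and a shell command to move; the robot and the scene stay as the last step left them, time stands still between calls to the robot, and variables do not carry over. Pictures are saved under pics/ and viewed, at most 14 in all, crops included, and the job is handed in when it is done.

```bash
mkdir -p pics; ls
python3 - <<'E'
from workcell import bot
import cv2
for n in ("scene","top"):
    c=bot.read_camera(n); cv2.imwrite(f"pics/{n}0.png",c["pixels"][:,:,::-1])
    print(n,c["vfov"],c["cx"],c["cy"],c["world_to_cam"])
s=bot.read_state(); print(s)
E
```

```text
pics
scene 52.64679549196012 252.25901765757447 190.92655842211803 [[-0.77561197 -0.6311691   0.00718565  0.490131  ]
 [-0.47998688  0.58236227 -0.65609967  0.18824213]
 [ 0.40992519 -0.51232777 -0.75464004  0.77379581]
 [ 0.          0.          0.          1.        ]]
top 46.78744368773102 254.24660855158803 191.4364913823976 [[ 0.01773339 -0.99950823 -0.02586183  0.13496224]
 [-0.98537766 -0.01308709 -0.16988113  0.52246915]
 [ 0.16945913  0.02849624 -0.98512515  1.02866582]
 [ 0.          0.          0.          1.        ]]
{'time': 0.1, 'q': array([-1.37791405e+00,  2.64676538e-01,  1.60523617e+00, -5.39260838e-06,
        1.27372783e+00, -3.68715585e-02]), 'joint_vel': array([ 0.00150259, -0.00149146, -0.00171473,  0.00121726,  0.00133894,
       -0.00106663]), 'joint_torque': array([ 1.45740764e-04, -5.16704857e+01, -3.68589520e+01, -4.03269439e-05,
        6.26164838e-03, -3.00232074e-06]), 'tool_pos': array([ 0.15359985, -0.65655153,  0.20438814]), 'tcp_rot': array([-3.11885800e+00, -3.59871727e-01,  2.58578497e-04]), 'wrist_force': array([-0.06770132, -0.46754334,  1.05959632]), 'torque': array([ 0.01070015,  0.01146336, -0.01557993]), 'grip_force': 0.0, 'width': 0.997665728928214}
```

View pics/scene0.png

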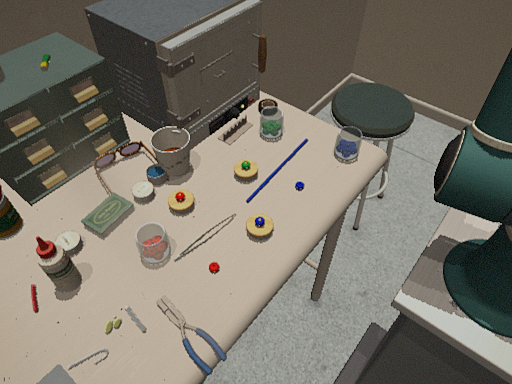

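View pics/top0.png

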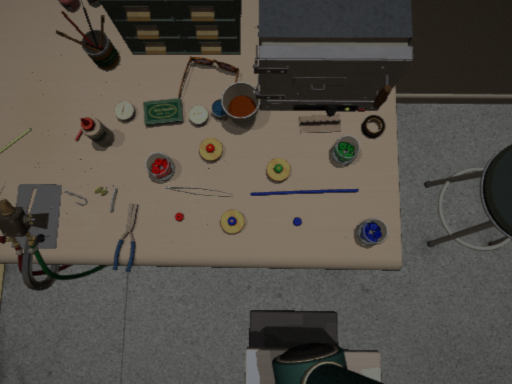

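The scene view shows the whole bench. In the top view the jars are at red (160,168), green (345,152) and blue (371,233). The stoppers are at red (210,149), green (279,169) and blue (232,221), and the beads at red (180,217) and blue (297,222). Next I fit each thing's outline to the network boxes.

```bash
cat > h.py <<'E'
from workcell import bot
import numpy as np, cv2
from scipy.optimize import least_squares
from scipy.spatial.transform import Rotation as R
PROF={'jar':[(0,.032),(.058,.032),(.068,.0295)],'sto':[(0,.015),(.014,.030),(.024,.030),(.032,.011),(.041,.002)],
      'bea':[(-.007,.008),(0,.011),(.007,.008)]}
Z0={'jar':0,'sto':0,'bea':.007}
NAMES=['jar_blue','jar_green','jar_red','stopper_blue','stopper_green','stopper_red','bead_blue','bead_red']
a=np.linspace(0,2*np.pi,60)
def proj(c,P):
    f=192/np.tan(np.radians(c['vfov'])/2); M=c['world_to_cam']
    q=P@M[:3,:3].T+M[:3,3]; return q[:,:2]/q[:,2:]*f+[c['cx'],c['cy']]
def model(n,x,y,z=None):
    z0=Z0[n[:3]] if z is None else z
    return np.vstack([np.c_[x+r*np.cos(a),y+r*np.sin(a),0*a+z0+h] for h,r in PROF[n[:3]]])
def bb(c,P):
    p=proj(c,P); return np.r_[p.min(0),p.max(0)]
def fit(n,obs,z=None):
    r=lambda v:np.concatenate([bb(c,model(n,v[0],v[1],z))-b for c,b in obs])
    s=least_squares(r,[.5,0],loss='soft_l1'); return s.x,s.fun
def world2tool(d):
    return R.from_rotvec(bot.read_state()['tcp_rot']).inv().apply(d)/.05
E
python3 - <<'E'
from h import *
cams={n:bot.read_camera(n) for n in('top','scene')}
for n in NAMES:
    obs=[];o=[]
    for k,c in cams.items():
        l=bot.look_for(n,c)
        o.append([(round(d['score'],2),np.round(d['bbox']).astype(int).tolist()) for d in l[:3]])
        if l: obs.append((c,np.array(l[0]['bbox'])))
    print(n,o)
    for ob in ([x] for x in obs): print('   ',fit(n,ob)[0].round(4),fit(n,ob)[1].round(1))
    print('  both',fit(n,obs)[0].round(4))
s=bot.read_state();print(R.from_rotvec(s['tcp_rot']).as_matrix().round(3))
E
```

```text
jar_blue [[(0.92, [357, 217, 389, 247]), (0.17, [330, 136, 361, 163])], [(0.64, [332, 128, 364, 160])]]
    [ 0.4269 -0.1429] [-0.5  0.7  0.5 -0.7]
    [ 0.4297 -0.1392] [ 1.4 -1.9 -1.2  1.8]
  both [ 0.4282 -0.1423]
jar_green [[(0.56, [330, 137, 357, 164]), (0.25, [223, 212, 246, 229])], [(0.59, [258, 107, 283, 136])]]
    [ 0.6275 -0.0761] [-1.5 -2.   1.3  2.4]
    [ 0.6379 -0.0858] [ 0.3 -2.9 -0.2  1.9]
  both [ 0.6314 -0.0774]
jar_red [[(0.68, [145, 151, 173, 178]), (0.57, [198, 140, 226, 162])], [(0.63, [244, 214, 278, 234]), (0.55, [136, 221, 172, 264])]]
    [0.5872 0.3817] [-1.2 -1.4  1.3  1.5]
    [0.4549 0.1891] [  1.4 -16.5  -1.4   4.6]
  both [0.5821 0.3471]
stopper_blue [[(0.78, [220, 213, 244, 232])], [(0.89, [245, 212, 276, 235])]]
    [0.4471 0.1966] [-0.6 -2.9  0.6  2.5]
    [0.4523 0.1924] [ 1.4 -1.3 -1.4  1.2]
  both [0.451  0.1954]
stopper_green [[(0.63, [266, 158, 290, 181])], [(0.76, [233, 159, 254, 179])]]
    [0.5812 0.086 ] [-0.2 -0.9  0.2  0.9]
    [0.5887 0.0887] [-1.9 -0.3  1.9  0.3]
  both [0.5841 0.0865]
stopper_red [[(0.57, [199, 135, 224, 160])], [(0.65, [331, 127, 362, 162]), (0.57, [167, 190, 192, 212])]]
    [0.6371 0.2543] [ 0.2  0.3 -0.2 -0.3]
    [ 0.4241 -0.1313] [ 3.6 14.  -3.1 -1.7]
  both [0.6377 0.0553]
bead_blue [[(0.55, [296, 216, 303, 227])], []]
    [0.4525 0.0307] [-1.1  1.   1.  -1. ]
  both [0.4525 0.0307]
bead_red [[], [(0.64, [205, 266, 222, 273])]]
    [0.4588 0.336 ] [ 3.1 -1.9 -3.2  1.9]
  both [0.4588 0.336 ]
[[ 0.974  0.228 -0.   ]
 [ 0.228 -0.974  0.   ]
 [-0.    -0.    -1.   ]]
```

The boxes are rough and a few are wrong, such as the red ones in the scene view. I'll pick the candidate nearest each prediction and refine beads and knobs by colour centroid.

```bash
cat >> h.py <<'E'
def cmask(c,col):
    h=cv2.cvtColor(c['pixels'],cv2.COLOR_RGB2HSV).astype(int)
    H,S,V=h[...,0],h[...,1],h[...,2]
    m={'blue':(H>105)&(H<130)&(S>150),'green':(H>50)&(H<90)&(S>130),'red':((H<5)|(H>172))&(S>170)}[col]&(V>40)
    return m.astype(np.uint8)
def blob(c,col,p,rad=9):
    m=cmask(c,col); g=np.zeros_like(m); cv2.circle(g,(int(round(p[0])),int(round(p[1]))),rad,1,-1)
    M=cv2.moments(m*g,True); return (np.array([M['m10'],M['m01']])/M['m00'],M['m00']) if M['m00']>8 else (None,0)
def ptfit(obs,z):
    r=lambda v:np.concatenate([proj(c,np.array([[v[0],v[1],z]]))[0]-b for c,b in obs])
    s=least_squares(r,[.5,0]); return s.x,s.fun
E
python3 - <<'E'
from h import *
cams={n:bot.read_camera(n) for n in('top','scene')}
g={'stopper_blue':(.451,.1954,.032),'stopper_green':(.584,.0865,.032),'stopper_red':(.637,.2543,.032),'bead_blue':(.4525,.0325,.007),'bead_red':(.4588,.336,.007)}
for n,p in g.items():
    obs=[]
    for c in cams.values():
        q=proj(c,np.array([p]))[0]
        for _ in range(3):
            b,A=blob(c,n.split('_')[1],q)
            if b is None: break
            q=b
        if b is not None: obs.append((c,b))
        print(n,b,A,ptfit([(c,b)],p[2])[0].round(4) if b is not None else '')
    v,f=ptfit(obs,p[2]);print('   both',v.round(4),f.round(1))
for n,p in {'jar_blue':(.428,-.142),'jar_green':(.63,-.078),'jar_red':(.587,.3817)}.items():
    obs=[]
    for c in cams.values():
        t=bb(c,model(n,*p)); l=bot.regions_of(n,c)
        l=[d for d in l if np.abs(np.array(d['bbox'])-t).max()<12]
        if l: obs.append((c,np.array(l[0]['bbox'])));print(n,l[0]['bbox'],t.round(),fit(n,obs[-1:])[0].round(4))
    print('   both',fit(n,obs)[0].round(4),fit(n,obs)[1].round(1))
im=cams['top']['pixels'][110:270,130:400].copy(); cv2.imwrite('pics/topc.png',cv2.resize(im,None,fx=2.9,fy=2.9,interpolation=3)[:,:,::-1])
E
```

```text
stopper_blue [231.63157895 220.81578947] 38.0 [0.4496 0.1972]
stopper_blue [259.24528302 221.20754717] 53.0 [0.4523 0.1973]
   both [0.451  0.1974] [-0.1 -0.6  0.4  0.3]
stopper_green [278.02777778 168.11111111] 36.0 [0.5821 0.0857]
stopper_green [245.05555556 164.72222222] 36.0 [0.5853 0.0855]
   both [0.5835 0.0858] [-0.1 -0.6  0.5  0.4]
stopper_red [209.85714286 147.85714286] 35.0 [0.6321 0.2566]
stopper_red [179.65853659 196.17073171] 41.0 [0.6352 0.2567]
   both [0.6336 0.2569] [-0.1 -0.6  0.4  0.4]
bead_blue [296.95238095 221.16666667] 42.0 [0.4538 0.037 ]
bead_blue [299.325 184.8  ] 40.0 [0.4565 0.0355]
   both [0.455  0.0366] [ 0.2 -0.5  0.3  0.6]
bead_red [178.75   216.4375] 48.0 [0.4612 0.3318]
bead_red [213.48571429 266.81428571] 70.0 [0.4637 0.3317]
   both [0.4626 0.3318] [ 0.  -0.6  0.3  0.4]
jar_blue [356.8, 214.1, 387.7, 246.5] [356. 217. 389. 246.] [ 0.4318 -0.1412]
jar_blue [333.0, 129.7, 364.3, 161.9] [334. 126. 364. 162.] [ 0.4243 -0.1347]
   both [ 0.428  -0.1402] [-1.2  3.3  0.4 -0.6  0.7 -3.8 -1.   0. ]
jar_green [330.7, 134.4, 358.9, 164.0] [329. 134. 359. 166.] [ 0.6318 -0.0789]
   both [ 0.6318 -0.0789] [-0.9 -0.8  0.8  0.9]
jar_red [143.8, 150.9, 174.2, 182.1] [144. 150. 175. 180.] [0.5826 0.3818]
jar_red [133.3, 220.7, 175.6, 263.1] [133. 221. 170. 265.] [0.586  0.3763]
   both [0.5841 0.3796] [ 0.6 -0.1  1.2 -1.1  1.4  0.8 -4.   2.3]
```

View pics/topc.png

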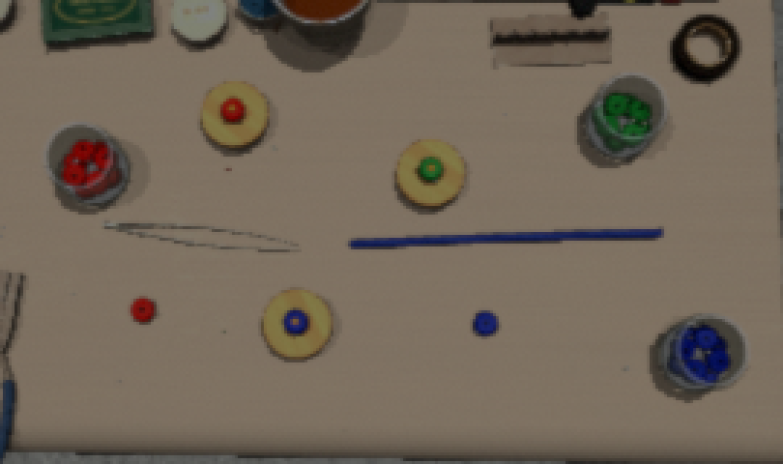

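The crop shows all eight items clearly: blue bead at (485,323), red bead at (143,310), and the jars at (88,165), (625,120) and (705,355) crop px. I'll overlay the fitted outlines to check the jars.

```bash
cat >> h.py <<'E'
J={'jar_blue':(.428,-.1402),'jar_green':(.6315,-.0785),'jar_red':(.5845,.3800)}
S={'stopper_blue':(.451,.1974),'stopper_green':(.5835,.0858),'stopper_red':(.6336,.2569)}
def crop(c,p,z,w,k,draw):
    u=proj(c,np.array([[*p,z]]))[0].astype(int)-w//2
    im=cv2.resize(c['pixels'][u[1]:u[1]+w,u[0]:u[0]+w],None,fx=k,fy=k,interpolation=cv2.INTER_CUBIC)
    for h,r in draw:
        q=(proj(c,np.c_[p[0]+r*np.cos(a),p[1]+r*np.sin(a),0*a+h])+.5-u)*k
        cv2.polylines(im,[q.astype(int)],True,(255,255,0),1)
    return im
E
python3 - <<'E'
from h import *
rows=[]
for n in('top','scene'):
    c=bot.read_camera(n); rows.append(np.hstack([crop(c,p,.034,48,5,[(0,.032),(.068,.0295)]) for p in J.values()]))
cv2.imwrite('pics/jars.png',np.vstack(rows)[:,:,::-1])
E
```

```text
(no output)
```

View pics/jars.png

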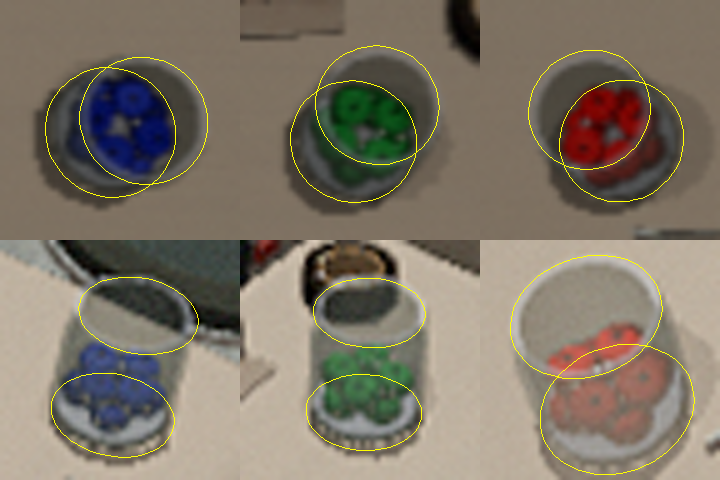

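The fitted rims agree within about 2 mm. First I square the tool to the world axes, so that tool x = +X, y = −Y and z = −Z, then approach the blue bead.

```bash
python3 -m creep '[[0,0,0,0.75,0.5],[0,0,0,0.75,0.5],[0,0,0,0.8,0.5],[0,0,0,0,0.5]]' 30; python3 -m creep '[[0.5,-0.6,0,0,0.5],[0.5,-0.7,0,0,0.5],[0.5,-0.7,0,0,0.5],[0.4,-0.7,0,0,0.5],[0.4,-0.7,0,0,0.5],[0.4,-0.7,0,0,0.5],[0.4,-0.7,0,0,0.5],[0.4,-0.7,0,0,0.5],[0.3,-0.7,0,0,0.5],[0.3,-0.7,0,0,0.5],[0.3,-0.7,0,0,0.5],[0.3,-0.7,0.2,0,0.5],[0.2,-0.7,0.2,0,0.5],[0.2,-0.7,0.2,0,0.5],[0.2,-0.7,0.2,0,0.5],[0.2,-0.7,0.2,0,0.5],[0.2,-0.7,0.2,0,0.5],[0.2,-0.7,0.2,0,0.5],[0,-0.7,0.2,0,0.5],[0,0,0,0,0.5]]'; python3 -c "
from h import *
s=bot.read_state();print(s['q'],R.from_rotvec(s['tcp_rot']).as_matrix().round(3)); print((world2tool(np.array([.455,.0366,.06])-s['tool_pos'])).round(2))"
```

```text
time: 2.0
tool_pos: [0.1538, -0.6573, 0.2056]
tcp_rot: [3.142, 0.001, -0.0]
wrist_force: [0.3, -0.9, 0.1]
width: 0.503
grip_force: 0.0
time: 4.5
tool_pos: [0.448, 0.0044, 0.1248]
tcp_rot: [-3.141, -0.007, 0.003]
wrist_force: [-0.1, -0.1, -0.9]
width: 0.505
grip_force: 0.0
[-4.59820128e-02 -1.04671203e-01  2.15565720e+00  3.56366822e-04
  1.09238487e+00  1.52002782e+00] [[ 1.     0.005 -0.002]
 [ 0.005 -1.     0.   ]
 [-0.002 -0.    -1.   ]]
[ 0.14 -0.64  1.3 ]
```

```bash
python3 -m creep '[[0.14,-0.64,0.5,0,0.5],[0,0,0.8,0,0.5],[0,0,0,0,0.5],[0,0,0,0,0.5]]'
python3 - <<'E'
from h import *
print((world2tool(np.array([.455,.0366,.003])-bot.read_state()['tool_pos'])).round(2))
ims=[crop(bot.read_camera(n),(.455,.0366),.02,80,5,[(.007,.011)]) for n in('top','scene')]
cv2.imwrite('pics/b1.png',np.hstack(ims)[:,:,::-1])
E
```

```text
time: 5.0
tool_pos: [0.4567, 0.034, 0.0617]
tcp_rot: [3.141, -0.001, 0.002]
wrist_force: [0.8, -0.1, 0.2]
width: 0.503
grip_force: 0.0
[-0.04 -0.05  1.17]
```

View pics/b1.png

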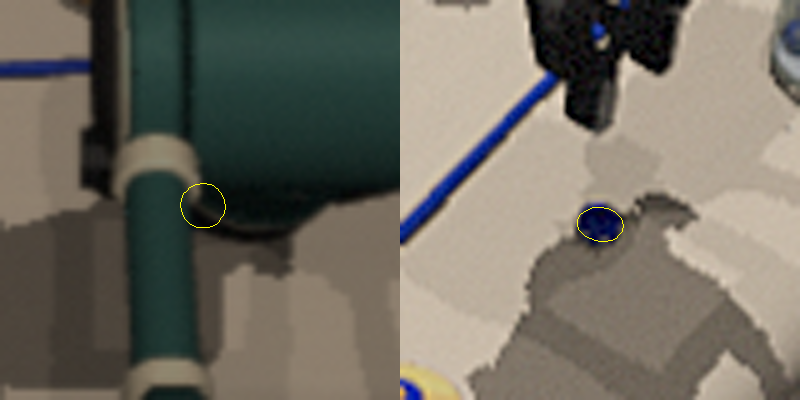

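The fingers hover above the bead, which matches its fitted circle at (600,223). Descend and grip.

```bash
python3 -m creep '[[-0.04,-0.05,0.4,0,0.5],[0,0,0.4,0,0.5],[0,0,0.25,0,0.5],[0,0,0.08,0,0.5],[0,0,0,0,0.5],[0,0,0,0,0.5]]'; python3 -m creep '[[0,0,0,0,0],[0,0,0,0,0],[0,0,0,0,0],[0,0,0,0,0],[0,0,0,0,0],[0,0,0,0,0]]' 30
```

```text
time: 5.85
tool_pos: [0.4547, 0.0372, 0.0048]
tcp_rot: [-3.142, 0.0, -0.002]
wrist_force: [0.5, -0.5, -0.3]
width: 0.497
grip_force: 0.0
time: 6.6
tool_pos: [0.4539, 0.0372, 0.004]
tcp_rot: [3.142, -0.0, -0.0]
wrist_force: [-0.2, 1.4, -0.4]
width: 0.0
grip_force: 0.0
```

It closed empty, so I look at what happened.

Run:
```python
from h import *
ims=[crop(bot.read_camera('scene'),(.455,.0366),.02,80,7,[(.007,.011)])]
cv2.imwrite('pics/b2.png',np.hstack(ims)[:,:,::-1])
```

```text
(no output)
```

View pics/b2.png

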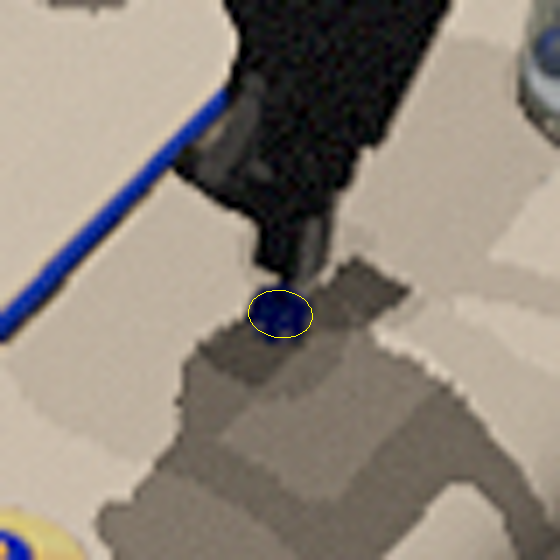

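The shut fingertips sit near crop (290,275), about 5 px above the untouched bead at (281,314). I compare the tips seen in both pictures with where the TCP should project.

Run:
```python
from h import *
c=bot.read_camera('scene')
u=proj(c,np.array([[.455,.0366,.02]]))[0].astype(int)-40
for t,dys,k in(((.4567,.034,.0617),(.021,-.021),5),((.454,.0372,.004),(0,),7)):
  for dz in (0,.013,.02):
    print(dz,[[((proj(c,np.array([[t[0]+dx,t[1]+dy,t[2]+dz]]))[0]-u+.5)*k).round(0).tolist() for dx in(-.011,.011)] for dy in dys])
print(bot.read_state()['tool_pos'])
for n in('bead_blue',):
    print([(d['score'],d['bbox']) for d in bot.look_for(n,c)], fit(n,[(c,np.array([294.5,180,304,189]))])[0])
```

```text
0 [[[206.0, 177.0], [167.0, 155.0]], [[257.0, 126.0], [218.0, 105.0]]]
0.013 [[[209.0, 157.0], [169.0, 135.0]], [[261.0, 106.0], [221.0, 85.0]]]
0.02 [[[211.0, 146.0], [170.0, 124.0]], [[263.0, 95.0], [223.0, 74.0]]]
0 [[[308.0, 337.0], [255.0, 307.0]]]
0.013 [[[312.0, 312.0], [258.0, 282.0]]]
0.02 [[[314.0, 298.0], [260.0, 268.0]]]
[0.4538704  0.03717896 0.00406044]
[(0.49, [295.9, 182.1, 303.2, 187.3]), (0.21, [243.7, 213.3, 278.0, 235.8])] [0.45721377 0.03482332]
```

Both pictures put the real tips about 20 mm above the reported TCP height, while x and y agree. I'll open and descend in small steps, watching the force.

```bash
python3 -m creep '[[0,0,0,0,0.5],[0,0,0,0,0.5],[0,0,0,0,0.5],[0,0,0.1,0,0.5],[0,0,0.1,0,0.5],[0,0,0,0,0.5]]'; python3 -m creep '[[0,0,0.06,0,0.5],[0,0,0,0,0.5]]'
python3 - <<'E'
from h import *
cv2.imwrite('pics/b3.png',crop(bot.read_camera('scene'),(.455,.0366),.02,80,7,[(.007,.011)])[:,:,::-1])
E
```

```text
time: 7.5
tool_pos: [0.4531, 0.0372, -0.0067]
tcp_rot: [3.142, -0.0, -0.003]
wrist_force: [-0.1, 0.8, 0.7]
width: 0.502
grip_force: 0.0
time: 7.75
tool_pos: [0.4537, 0.0372, -0.0092]
tcp_rot: [3.142, -0.0, -0.001]
wrist_force: [0.0, -0.7, 0.9]
width: 0.498
grip_force: 0.0
```

View pics/b3.png

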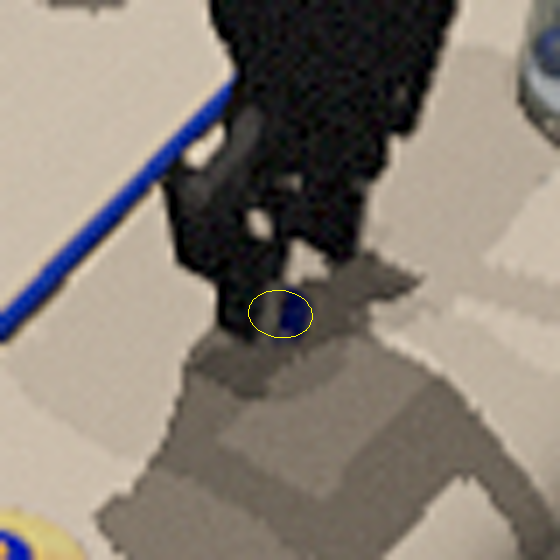

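There's no contact at a reported z of −0.009, so the height offset is real. The fingers now straddle the bead: near tip at (240,340), bead at (292,312). I go a little lower and close.

```bash
python3 -m creep '[[0,0,0.08,0,0.5],[0,0,0.04,0,0.5],[0,0,0,0,0.5]]'; python3 -m creep '[[0,0,0,0,0],[0,0,0,0,0],[0,0,0,0,0],[0,0,0,0,0],[0,0,0,0,0]]' 30
```

```text
time: 8.18
tool_pos: [0.4536, 0.0372, -0.0152]
tcp_rot: [-3.142, 0.0, 0.001]
wrist_force: [-0.1, 0.5, 0.1]
width: 0.5
grip_force: 0.0
time: 8.8
tool_pos: [0.454, 0.0372, -0.0147]
tcp_rot: [3.142, -0.0, 0.0]
wrist_force: [-1.2, 0.2, 3.6]
width: 0.222
grip_force: 29.5
```

Gripped, but the width of 18.9 mm suggests the pads are above the bead's equator. I regrip a bit lower.

```bash
python3 -m creep '[[0,0,0,0,0.5],[0,0,0,0,0.5],[0,0,0.05,0,0.5],[0,0,0.04,0,0.5],[0,0,0,0,0.5]]'; python3 -m creep '[[0,0,0,0,0],[0,0,0,0,0],[0,0,0,0,0],[0,0,0,0,0],[0,0,0,0,0]]' 30
```

```text
time: 9.43
tool_pos: [0.4535, 0.0372, -0.0198]
tcp_rot: [3.142, -0.0, -0.001]
wrist_force: [0.6, -0.9, -0.2]
width: 0.495
grip_force: 0.0
time: 10.05
tool_pos: [0.4541, 0.0372, -0.0193]
tcp_rot: [3.142, -0.0, 0.001]
wrist_force: [-0.5, -0.5, 1.2]
width: 0.234
grip_force: 29.4
```

```bash
python3 -m creep '[[0,0,-0.2,0,0],[0,0,-0.4,0,0],[0,0,-0.5,0,0],[0,0,-0.5,0,0],[0,0,-0.2,0,0],[0,0,0,0,0]]'
python3 - <<'E'
from h import *
cv2.imwrite('pics/b4.png',crop(bot.read_camera('scene'),(.455,.0366),.06,80,7,[(.007,.011)])[:,:,::-1])
E
```

```text
time: 10.8
tool_pos: [0.4545, 0.0372, 0.0713]
tcp_rot: [-3.142, 0.0, -0.003]
wrist_force: [0.0, 0.9, -1.0]
width: 0.237
grip_force: 29.3
```

View pics/b4.png

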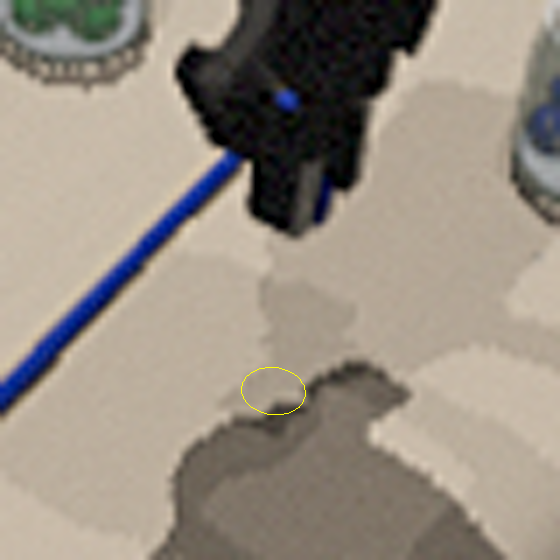

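The bead is held between the fingertips at (322,200), and its spot on the bench is empty. On to the blue jar.

```bash
python3 -m creep '[[-0.05,0.3,0,0,0],[-0.1,0.6,0,0,0],[-0.1,0.6,0,0,0],[-0.1,0.6,0,0,0],[-0.1,0.6,0,0,0],[-0.08,0.5,0,0,0],[0,0.35,0,0,0],[0,0,0,0,0],[0,0,0,0,0]]'
python3 - <<'E'
from h import *
print(world2tool(np.array([*J['jar_blue'],.058])-bot.read_state()['tool_pos']).round(2))
cv2.imwrite('pics/b5.png',crop(bot.read_camera('scene'),J['jar_blue'],.06,80,7,[(.068,.0295)])[:,:,::-1])
E
```

```text
time: 11.98
tool_pos: [0.4271, -0.1399, 0.0702]
tcp_rot: [-3.141, 0.001, 0.001]
wrist_force: [-0.9, 0.0, -0.9]
width: 0.236
grip_force: 29.4
[0.02 0.01 0.24]
```

View pics/b5.png

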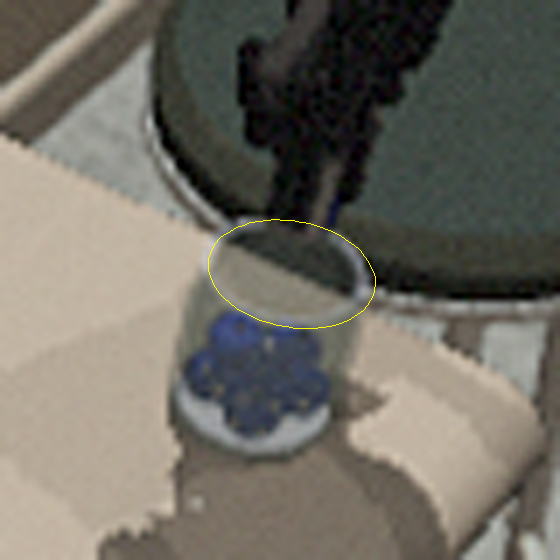

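The gripper with the bead is over the mouth. The real rim spans about columns 200–370, some 2 mm left of my fit, so I nudge towards (+x,+y). Then lower and release.

```bash
python3 -m creep '[[0.05,-0.02,0.12,0,0],[0,0,0.12,0,0],[0,0,0,0,0],[0,0,0,0,0.4],[0,0,0,0,0.4],[0,0,0,0,0.4],[0,0,0,0,0.4],[0,0,0,0,0.4]]'; python3 -m creep '[[0,0,-0.5,0,0.4],[0,0,-0.5,0,0.4],[0.2,-0.8,0,0,0.4],[0,-0.9,0,0,0.4],[0,-0.9,0,0,0.4],[0,-0.9,0,0,0.4],[0,-0.9,0,0,0.4],[0,0,0,0,0.4]]'
python3 - <<'E'
from h import *
c=[crop(bot.read_camera(n),J['jar_blue'],.04,56,7,[]) for n in('scene','top')]
cv2.imwrite('pics/b6.png',np.hstack(c)[:,:,::-1])
c=bot.read_camera('scene'); print(blob(c,'red',proj(c,np.array([[.4626,.3318,.007]]))[0]))
E
```

```text
time: 13.02
tool_pos: [0.4299, -0.1393, 0.0586]
tcp_rot: [3.142, -0.0, 0.0]
wrist_force: [-0.4, -0.4, -0.4]
width: 0.399
grip_force: 0.0
time: 14.02
tool_pos: [0.4397, 0.0831, 0.1087]
tcp_rot: [-3.141, -0.007, -0.0]
wrist_force: [-0.3, -0.8, -0.7]
width: 0.396
grip_force: 0.0
(array([213.48571429, 266.81428571]), 70.0)
```

View pics/b6.png

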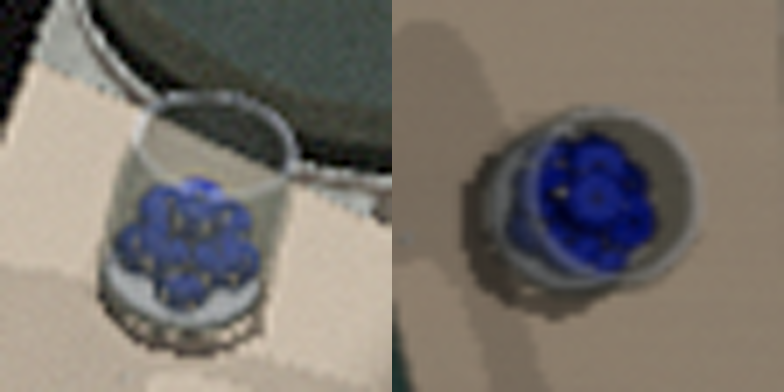

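A blue bead sits on top of the pile (crop (200,185) and (600,195)), so the blue bead is in. Now the red bead, and this time I watch the offset.

```bash
python3 -m creep '[[0.1,-0.8,0,0,0.5],[0.1,-0.9,0,0,0.5],[0.1,-0.9,0,0,0.5],[0.1,-0.9,0,0,0.5],[0.05,-0.9,0,0,0.5],[0,-0.5,0.3,0,0.5],[0,0,0.5,0,0.5],[0,0,0,0,0.5],[0,0,0,0,0.5]]'
python3 - <<'E'
from h import *
print(world2tool(np.array([.4626,.3318,-.019])-bot.read_state()['tool_pos']).round(2))
E
```

```text
time: 15.3
tool_pos: [0.4632, 0.3247, 0.069]
tcp_rot: [-3.142, 0.003, -0.0]
wrist_force: [0.3, 0.5, 0.4]
width: 0.498
grip_force: 0.0
[-0.01 -0.14  1.76]
```

```bash
python3 -m creep '[[0,-0.14,0.5,0,0.5],[0,0,0.5,0,0.5],[0,0,0.4,0,0.5],[0,0,0.2,0,0.5],[0,0,0.1,0,0.5],[0,0,0.06,0,0.5],[0,0,0,0,0.5]]'; python3 -m creep '[[0,0,0,0,0],[0,0,0,0,0],[0,0,0,0,0],[0,0,0,0,0],[0,0,0,0,0]]' 30;  python3 -m creep '[[0,0,-0.2,0,0],[0,0,-0.4,0,0],[0,0,-0.5,0,0],[0,0,-0.5,0,0],[0,0,-0.2,0,0],[0,0,0,0,0]]'; python3 -c "
from h import *
print(world2tool(np.array([*J['jar_red'],.07])-bot.read_state()['tool_pos']).round(2))"
```

```text
time: 16.18
tool_pos: [0.4628, 0.3329, -0.019]
tcp_rot: [-3.141, 0.0, -0.001]
wrist_force: [-0.9, -0.3, -0.2]
width: 0.5
grip_force: 0.0
time: 16.8
tool_pos: [0.463, 0.3331, -0.0187]
tcp_rot: [-3.141, 0.0, -0.002]
wrist_force: [-1.7, -0.1, 5.6]
width: 0.235
grip_force: 29.5
time: 17.55
tool_pos: [0.4632, 0.3332, 0.0719]
tcp_rot: [-3.14, 0.0, -0.003]
wrist_force: [0.8, 0.7, 0.1]
width: 0.234
grip_force: 29.3
[ 2.43 -0.94  0.04]
```

The red bead is held. Move to the red jar and check before letting go.

```bash
python3 -m creep '[[0.3,-0.1,0,0,0],[0.5,-0.2,0,0,0],[0.5,-0.2,0,0,0],[0.5,-0.2,0,0,0],[0.4,-0.2,0,0,0],[0.23,-0.04,0,0,0],[0,0,0.1,0,0],[0,0,0.12,0,0],[0,0,0,0,0],[0,0,0,0,0]]'
python3 - <<'E'
from h import *
print(world2tool(np.array([*J['jar_red'],.058])-bot.read_state()['tool_pos']).round(2))
cv2.imwrite('pics/r1.png',crop(bot.read_camera('scene'),J['jar_red'],.06,80,7,[(.068,.0295)])[:,:,::-1])
E
```

```text
time: 18.8
tool_pos: [0.5834, 0.3795, 0.0596]
tcp_rot: [3.141, 0.0, -0.0]
wrist_force: [0.7, 0.4, -0.4]
width: 0.231
grip_force: 29.3
[ 0.02 -0.01  0.03]
```

View pics/r1.png

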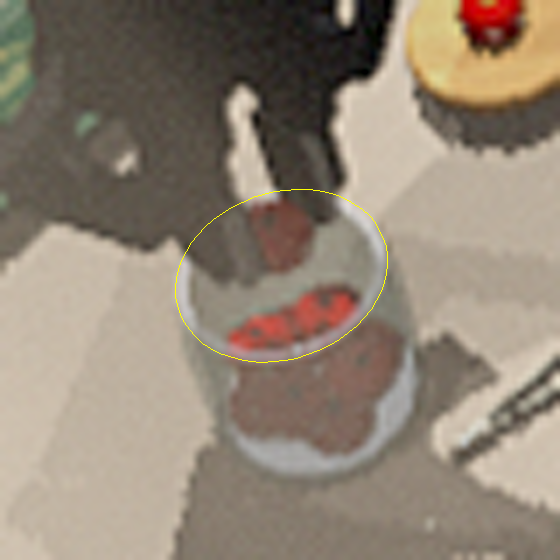

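The bead at (283,238) hangs centred in the mouth ellipse. Release it, then go to the red stopper.

```bash
python3 -m creep '[[0,0,0,0,0.4],[0,0,0,0,0.4],[0,0,0,0,0.4],[0,0,0,0,0.4],[0,0,-0.4,0,0.4],[0,0,-0.5,0,0.4],[0,0,-0.2,0,0.4],[0.2,0.5,0,0,0.45],[0.3,0.7,0,0,0.45],[0.3,0.7,0,0,0.45],[0.2,0.5,0,0,0.45],[0,0.05,0,0,0.45],[0,0,0.5,0,0.45],[0,0,0,0,0.45],[0,0,0,0,0.45]]'
python3 - <<'E'
from h import *
print(world2tool(np.array([*S['stopper_red'],.006])-bot.read_state()['tool_pos']).round(2))
c=bot.read_camera('scene')
for n,p in S.items():
    u=proj(c,np.array([[*p,.032]]))[0]; print(n,u,blob(c,n.split('_')[1],u))
cv2.imwrite('pics/r2.png',crop(c,(.61,.31),.03,110,5,[])[:,:,::-1])
E
```

```text
time: 20.72
tool_pos: [0.6337, 0.258, 0.09]
tcp_rot: [-3.141, -0.001, -0.0]
wrist_force: [0.8, 0.9, -0.8]
width: 0.449
grip_force: 0.0
[-0.    0.02  1.68]
stopper_blue [259.69441933 221.53548477] (array([259.26923077, 221.28846154]), 52.0)
stopper_green [245.53839208 165.10909666] (array([245.17647059, 164.73529412]), 34.0)
stopper_red [180.0971733  196.55757641] (array([179.59090909, 196.45454545]), 44.0)
```

View pics/r2.png

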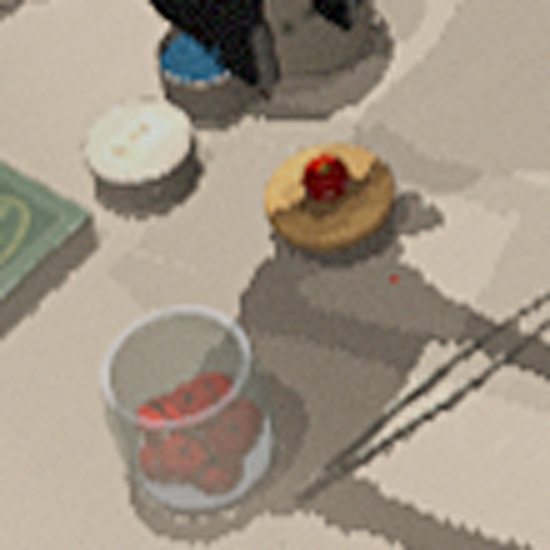

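The red jar holds its heap at (195,430). No red bead lies on the bench (only a tiny speck at (393,279)), and the tool hangs over the red stopper at (325,180). Descend and grip the knob.

```bash
python3 -m creep '[[0,0.02,0.5,0,0.45],[0,0,0.5,0,0.45],[0,0,0.4,0,0.45],[0,0,0.15,0,0.45],[0,0,0.1,0,0.45],[0,0,0.03,0,0.45],[0,0,0,0,0.45]]'; python3 -m creep '[[0,0,0,0,0],[0,0,0,0,0],[0,0,0,0,0],[0,0,0,0,0],[0,0,0,0,0]]' 40
```

```text
time: 21.65
tool_pos: [0.6345, 0.2563, 0.0063]
tcp_rot: [-3.141, 0.0, -0.002]
wrist_force: [0.1, -0.5, -0.3]
width: 0.447
grip_force: 0.0
time: 22.28
tool_pos: [0.6346, 0.2564, 0.0064]
tcp_rot: [-3.141, 0.0, -0.002]
wrist_force: [-0.5, 0.5, 6.1]
width: 0.224
grip_force: 39.3
```

Run:
```python
from h import *
c=bot.read_camera('top'); print(cmask(c,'red')[195:240,150:215].sum())
cv2.imwrite('pics/r3.png',crop(c,J['jar_red'],.04,56,7,[])[:,:,::-1])
```

```text
0
```

View pics/r3.png

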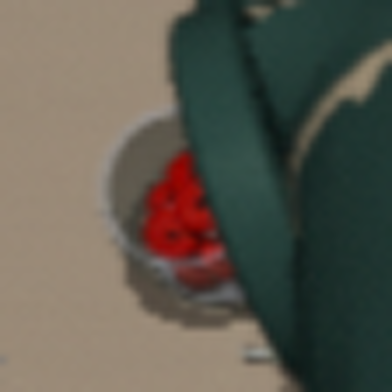

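The top view is partly hidden by the arm, but the bench spot has no red left and the jar shows only its heap. Lift the red stopper and carry it to the red jar.

```bash
python3 -m creep '[[0,0,-0.1,0,0],[0,0,-0.2,0,0],[0,0,-0.3,0,0],[0,0,-0.4,0,0],[0,0,-0.4,0,0],[0,0,-0.25,0,0],[0,0,-0.05,0,0],[-0.1,-0.2,0,0,0],[-0.2,-0.5,0,0,0],[-0.2,-0.5,0,0,0],[-0.2,-0.5,0,0,0],[-0.2,-0.5,0,0,0],[-0.1,-0.27,0,0,0],[0,0,0,0,0],[0,0,0,0,0]]'
python3 - <<'E'
from h import *
print(world2tool(np.array([*J['jar_red'],.061])-bot.read_state()['tool_pos']).round(2))
cv2.imwrite('pics/r4.png',crop(bot.read_camera('scene'),J['jar_red'],.06,80,7,[(.068,.0295),(.109,.03)])[:,:,::-1])
E
```

```text
time: 24.2
tool_pos: [0.584, 0.379, 0.0902]
tcp_rot: [3.141, -0.001, -0.001]
wrist_force: [-0.3, -1.1, -0.7]
width: 0.226
grip_force: 39.1
[ 0.01 -0.02  0.58]
```

View pics/r4.png

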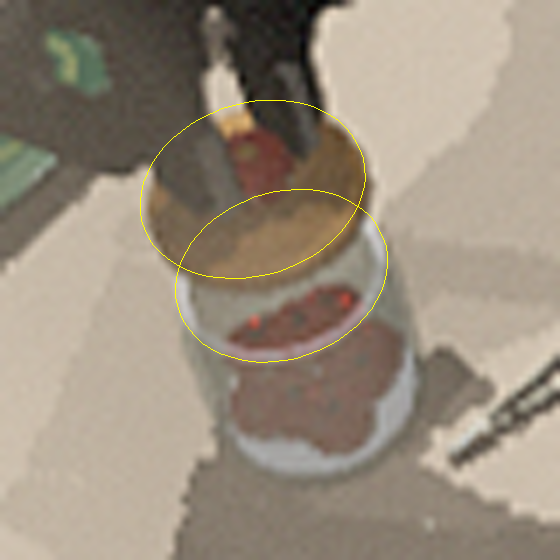

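The stopper hangs level over the red jar and matches its predicted circle. Lower it and let go. That was my fourteenth picture, so from here I check with numbers.

```bash
python3 -m creep '[[0.01,-0.02,0.2,0,0],[0,0,0.2,0,0],[0,0,0.1,0,0],[0,0,0.05,0,0],[0,0,0.03,0,0],[0,0,0,0,0]]'; python3 -m creep '[[0,0,0,0,0.3],[0,0,0,0,0.35],[0,0,0,0,0.4],[0,0,0,0,0.4]]'; python3 -m creep '[[0,0,-0.3,0,0.4],[0,0,-0.5,0,0.4],[0,0,-0.5,0,0.4],[-0.3,0.5,0,0,0.4],[-0.4,0.6,0,0,0.4],[-0.4,0.6,0,0,0.4],[-0.4,0.6,0,0,0.4],[-0.4,0.6,0,0,0.4],[-0.4,0.5,0,0,0.4],[-0.3,0.2,0,0,0.4],[0,0,0,0,0.4],[0,0,0,0,0.4]]'
cat >> h.py <<'E'
def check(col):
    "knob (z .086 if seated) against jar: unconstrained 3-D from both cameras, and at fixed height"
    p=np.array([[*J['jar_'+col],.086]]); obs=[]
    for n in('top','scene'):
        c=bot.read_camera(n); q=proj(c,p)[0]
        for _ in range(3):
            b,A=blob(c,col,q,7)
            if b is None: break
            q=b
        print(n,A)
        if b is not None: obs.append((c,b))
    r=lambda v:np.concatenate([proj(c,v[None])[0]-b for c,b in obs])
    if len(obs)==2: s=least_squares(r,p[0]); print(col,'knob xyz',s.x.round(4),s.fun.round(1))
    for c,b in obs: print('   at .086:',ptfit([(c,b)],.086)[0].round(4))
E
python3 - <<'E'
from h import *
check('red')
print(world2tool(np.array([*S['stopper_blue'],.006])-bot.read_state()['tool_pos']).round(2))
E
```

```text
time: 25.0
tool_pos: [0.5845, 0.3808, 0.0617]
tcp_rot: [-3.141, 0.0, -0.0]
wrist_force: [-0.5, -0.2, -0.9]
width: 0.226
grip_force: 39.1
time: 25.5
tool_pos: [0.5845, 0.3807, 0.0617]
tcp_rot: [-3.141, 0.0, -0.0]
wrist_force: [0.8, 0.6, 0.3]
width: 0.402
grip_force: 0.0
time: 27.0
tool_pos: [0.4555, 0.2016, 0.1273]
tcp_rot: [-3.141, -0.0, -0.003]
wrist_force: [0.5, -0.2, 0.5]
width: 0.4
grip_force: 0.0
top 36.0
scene 0
   at .086: [0.5819 0.3809]
[-0.09  0.08  2.42]
```

```bash
python3 -m creep '[[-0.09,0.08,0.4,0,0.45],[0,0,0.5,0,0.45],[0,0,0.5,0,0.45],[0,0,0.5,0,0.45],[0,0,0.3,0,0.45],[0,0,0.15,0,0.45],[0,0,0.07,0,0.45],[0,0,0,0,0.45]]'; python3 -m creep '[[0,0,0,0,0],[0,0,0,0,0],[0,0,0,0,0],[0,0,0,0,0],[0,0,0,0,0]]' 40;  python3 -m creep '[[0,0,-0.1,0,0],[0,0,-0.2,0,0],[0,0,-0.3,0,0],[0,0,-0.4,0,0],[0,0,-0.4,0,0],[0,0,-0.25,0,0],[0,0,-0.05,0,0],[0,0,0,0,0]]'
python3 - <<'E'
from h import *
print(world2tool(np.array([.4295,-.139,.09])-bot.read_state()['tool_pos']).round(2))
check('red')
E
```

```text
time: 28.1
tool_pos: [0.4504, 0.1969, 0.006]
tcp_rot: [-3.141, 0.0, -0.001]
wrist_force: [-0.4, -0.3, 1.6]
width: 0.45
grip_force: 0.0
time: 28.72
tool_pos: [0.4508, 0.1971, 0.0064]
tcp_rot: [-3.141, 0.0, -0.002]
wrist_force: [-1.4, 0.4, 5.6]
width: 0.225
grip_force: 39.3
time: 29.72
tool_pos: [0.4497, 0.1966, 0.0904]
tcp_rot: [3.141, -0.0, -0.0]
wrist_force: [-0.8, 0.1, -0.1]
width: 0.229
grip_force: 39.1
[-0.4   6.71  0.01]
top 36.0
scene 0
   at .086: [0.5819 0.3809]
```

```bash
python3 -m creep '[[0,0.2,0,0,0],[0,0.4,0,0,0],[-0.04,0.6,0,0,0],[-0.04,0.6,0,0,0],[-0.04,0.6,0,0,0],[-0.04,0.6,0,0,0],[-0.04,0.6,0,0,0],[-0.04,0.6,0,0,0],[-0.04,0.6,0,0,0],[-0.04,0.6,0,0,0],[-0.04,0.6,0,0,0],[-0.04,0.4,0,0,0],[0,0.21,0,0,0],[0,0.1,0,0,0],[0,0,0,0,0],[0,0,0,0,0],[0,0,0,0,0]]'
python3 - <<'E'
from h import *
print(world2tool(np.array([.4295,-.139,.061])-bot.read_state()['tool_pos']).round(2))
c=bot.read_camera('scene')
u=proj(c,np.array([[*J['jar_red'],.086]]))[0]; x,y=u.astype(int); print(u)
h=cv2.cvtColor(c['pixels'],cv2.COLOR_RGB2HSV); print(c['pixels'][y-8:y+9:2,x-8:x+9:2].tolist()[::2])
for n in('jar_blue','jar_red','stopper_red','stopper_blue'):
    l=bot.look_for(n,c); print(n,[(round(d['score'],2),d['bbox']) for d in l[:2]], bb(c,model(n,*(J['jar_'+n.split('_')[1]]),z=.054 if n[0]=='s' else 0)).round(1))
E
```

```text
time: 31.95
tool_pos: [0.4299, -0.1383, 0.0905]
tcp_rot: [-3.141, -0.001, 0.0]
wrist_force: [0.6, 1.0, -0.3]
width: 0.227
grip_force: 39.2
[-0.01  0.01  0.59]
[148.0372208  228.28388044]
[[[191, 178, 159], [186, 174, 158], [184, 163, 142], [192, 174, 148], [190, 165, 116], [195, 171, 124], [198, 175, 126], [191, 174, 129], [197, 173, 145]], [[193, 174, 121], [195, 179, 127], [190, 147, 104], [195, 96, 80], [198, 77, 69], [184, 86, 69], [183, 166, 114], [197, 182, 124], [196, 180, 122]], [[193, 173, 122], [169, 87, 73], [197, 94, 79], [186, 100, 82], [192, 99, 86], [195, 93, 78], [136, 72, 59], [207, 174, 117], [197, 183, 126]], [[193, 174, 123], [183, 166, 119], [125, 91, 78], [138, 98, 81], [154, 125, 107], [118, 91, 76], [111, 91, 80], [200, 169, 117], [198, 172, 124]], [[195, 168, 123], [195, 168, 119], [201, 173, 127], [180, 151, 109], [182, 153, 112], [186, 161, 114], [198, 177, 125], [194, 172, 120], [195, 175, 123]]]
jar_blue [(0.93, [332.0, 129.0, 362.0, 160.1])] [333.7 125.9 363.3 161.9]
jar_red [(0.91, [136.8, 233.9, 175.1, 263.3])] [134.4 221.6 171.3 265.4]
stopper_red [(0.65, [136.6, 221.2, 164.0, 248.1])] [133.2 218.4 165.2 246.5]
stopper_blue [(0.71, [341.1, 114.3, 365.3, 129.3])] [339.  122.7 364.3 141.8]
```

The red stopper shows where a seated one should, with its knob centred on the predicted pixel. Place the blue stopper.

```bash
python3 -m creep '[[0,0.01,0.2,0,0],[0,0,0.2,0,0],[0,0,0.1,0,0],[0,0,0.05,0,0],[0,0,0.03,0,0],[0,0,0,0,0]]'; python3 -m creep '[[0,0,0,0,0.3],[0,0,0,0,0.35],[0,0,0,0,0.4],[0,0,0,0,0.4]]'; python3 -m creep '[[0,0,-0.3,0,0.4],[0,0,-0.5,0,0.4],[0,0,-0.5,0,0.4],[0.2,-0.3,0,0,0.4],[0.4,-0.5,0,0,0.4],[0.4,-0.5,0,0,0.4],[0.4,-0.6,0,0,0.4],[0.4,-0.6,0,0,0.4],[0.4,-0.6,0,0,0.4],[0.4,-0.6,0,0,0.4],[0.3,-0.5,0,0,0.4],[0.15,-0.3,0,0,0.4],[0,0,0,0,0.4],[0,0,0,0,0.4]]'
python3 - <<'E'
from h import *
check('blue'); check('red')
print(world2tool(np.array([*S['stopper_green'],.006])-bot.read_state()['tool_pos']).round(2))
c=bot.read_camera('scene'); p=np.array([[*S['stopper_green'],.032]]); print(proj(c,p),blob(c,'green',proj(c,p)[0]))
E
```

```text
time: 32.95
tool_pos: [0.43, -0.1394, 0.0617]
tcp_rot: [3.142, -0.0, 0.0]
wrist_force: [0.3, -0.4, -0.5]
width: 0.229
grip_force: 39.2
time: 33.45
tool_pos: [0.4299, -0.1393, 0.0617]
tcp_rot: [3.142, -0.0, 0.0]
wrist_force: [-0.0, -0.9, -0.8]
width: 0.405
grip_force: 0.0
time: 35.2
tool_pos: [0.5819, 0.0849, 0.1266]
tcp_rot: [3.141, -0.001, -0.001]
wrist_force: [-0.3, 0.5, 0.2]
width: 0.398
grip_force: 0.0
top 43.0
scene 34.0
blue knob xyz [ 0.4296 -0.1379  0.089 ] [-0.1 -0.3  0.4  0.1]
   at .086: [ 0.4291 -0.1389]
   at .086: [ 0.4319 -0.1412]
top 38.0
scene 0
   at .086: [0.5821 0.3805]
[ 0.03 -0.02  2.41]
[[245.53839208 165.10909666]] (array([244.81818182, 165.06060606]), 33.0)
```

Blue is seated. Now the green stopper.

```bash
python3 -m creep '[[0.03,-0.02,0.4,0,0.45],[0,0,0.5,0,0.45],[0,0,0.5,0,0.45],[0,0,0.5,0,0.45],[0,0,0.3,0,0.45],[0,0,0.15,0,0.45],[0,0,0.06,0,0.45],[0,0,0,0,0.45]]'; python3 -m creep '[[0,0,0,0,0],[0,0,0,0,0],[0,0,0,0,0],[0,0,0,0,0],[0,0,0,0,0]]' 40;  python3 -m creep '[[0,0,-0.1,0,0],[0,0,-0.2,0,0],[0,0,-0.3,0,0],[0,0,-0.4,0,0],[0,0,-0.4,0,0],[0,0,-0.25,0,0],[0,0,-0.05,0,0],[0,0,0,0,0]]'
python3 - <<'E'
from h import *
print(world2tool(np.array([*J['jar_green'],.09])-bot.read_state()['tool_pos']).round(2))
for n in('top','scene'):
    c=bot.read_camera(n); print([(round(d['score'],2),np.round(d['bbox'],1).tolist(),fit('jar_green',[(c,np.array(d['bbox']))])[0].round(4)) for d in bot.regions_of('jar_green',c)[:2]],bb(c,model('jar_green',*J['jar_green'])).round(1))
E
```

```text
time: 36.45
tool_pos: [0.5845, 0.0867, 0.0067]
tcp_rot: [-3.141, 0.0, -0.002]
wrist_force: [-0.3, 0.6, 0.2]
width: 0.448
grip_force: 0.0
time: 37.08
tool_pos: [0.5849, 0.0867, 0.0072]
tcp_rot: [-3.141, 0.0, -0.003]
wrist_force: [0.1, -0.4, 5.4]
width: 0.223
grip_force: 39.3
time: 38.08
tool_pos: [0.5837, 0.0867, 0.091]
tcp_rot: [3.142, -0.0, -0.0]
wrist_force: [0.6, -1.1, 0.6]
width: 0.225
grip_force: 39.1
[0.96 3.3  0.02]
[(0.75, [335.6, 135.9, 360.6, 163.0], array([ 0.6309, -0.0859]))] [329.6 133.7 359.5 165. ]
[(0.74, [258.4, 105.6, 283.6, 136.2], array([ 0.6383, -0.0875]))] [258.7 106.1 283.3 140.6]
```

```bash
python3 -m creep '[[0.05,0.15,0,0,0],[0.1,0.4,0,0,0],[0.15,0.5,0,0,0],[0.15,0.5,0,0,0],[0.15,0.5,0,0,0],[0.15,0.5,0,0,0],[0.15,0.5,0,0,0],[0.06,0.25,0,0,0],[0,0,0,0,0],[0,0,0,0,0],[0,0,0,0,0]]'
python3 - <<'E'
from h import *
print(world2tool(np.array([*J['jar_green'],.062])-bot.read_state()['tool_pos']).round(2))
c=bot.read_camera('scene')
# mouth vs. stopper disc in the same picture
for n,z in(('jar_green',0),('stopper_green',.084)):
    print(n,[(round(d['score'],2),np.round(d['bbox'],1).tolist()) for d in bot.look_for(n,c)[:2]],bb(c,model(n,*J['jar_green'],z=z)).round(1))
E
```

```text
time: 39.65
tool_pos: [0.6316, -0.0775, 0.091]
tcp_rot: [-3.141, -0.001, 0.001]
wrist_force: [-0.4, -1.1, 0.0]
width: 0.225
grip_force: 39.1
[-0.    0.02  0.58]
jar_green [(0.87, [258.1, 106.3, 283.5, 140.3])] [258.7 106.1 283.3 140.6]
stopper_green [(0.82, [261.9, 93.7, 283.3, 112.0])] [260.3  93.4 283.8 111.6]
```

The jar's box matches the fit to within half a pixel and the stopper is centred over it. Place it.

```bash
python3 -m creep '[[0,0.02,0.2,0,0],[0,0,0.2,0,0],[0,0,0.1,0,0],[0,0,0.05,0,0],[0,0,0.03,0,0],[0,0,0,0,0]]'; python3 -m creep '[[0,0,0,0,0.3],[0,0,0,0,0.35],[0,0,0,0,0.4],[0,0,0,0,0.4]]'; python3 -m creep '[[0,0,-0.3,0,0.4],[0,0,-0.5,0,0.4],[0,0,-0.5,0,0.4],[-0.3,-0.3,0,0,0.4],[-0.5,-0.5,0,0,0.4],[-0.5,-0.5,-0.2,0,0.4],[-0.5,-0.5,-0.2,0,0.4],[-0.5,-0.5,0,0,0.4],[-0.3,-0.3,0,0,0.4],[0,0,0,0,0.4],[0,0,0,0,0.4]]'
python3 - <<'E'
from h import *
for k in('green','blue','red'): check(k)
for n in('top','scene'):
    c=bot.read_camera(n)
    for s in('blue','green','red'):
        for m,z in(('jar_',0),('stopper_',.054)):
            l=bot.look_for(m+s,c); print(n,m+s,[(round(d['score'],2),np.round(d['bbox'],1).tolist()) for d in l[:1]],bb(c,model(m+s,*J['jar_'+s],z=z)).round(1))
    print({s:len(bot.look_for('bead_'+s,c)) and [(round(d['score'],2),d['bbox']) for d in bot.look_for('bead_'+s,c)] for s in('blue','red')})
E
```

```text
time: 40.55
tool_pos: [0.632, -0.0794, 0.0622]
tcp_rot: [3.142, -0.0, 0.0]
wrist_force: [-1.7, -0.2, 0.2]
width: 0.225
grip_force: 39.1
time: 41.05
tool_pos: [0.6319, -0.0793, 0.0622]
tcp_rot: [3.142, -0.0, 0.0]
wrist_force: [-0.5, -0.1, 0.6]
width: 0.404
grip_force: 0.0
time: 42.42
tool_pos: [0.5022, 0.0504, 0.147]
tcp_rot: [3.141, 0.0, 0.001]
wrist_force: [-0.6, 0.4, -0.0]
width: 0.406
grip_force: 0.0
top 0
scene 0
top 12.0
scene 35.0
blue knob xyz [ 0.4336 -0.145   0.0831] [ 0.1  0.2 -0.2 -0. ]
   at .086: [ 0.4337 -0.1441]
   at .086: [ 0.4319 -0.1416]
top 37.0
scene 0
   at .086: [0.582  0.3807]
top jar_blue [] [355.6 217.4 388.1 245.9]
top stopper_blue [(0.55, [372.8, 217.0, 388.7, 238.1])] [362.3 217.3 389.5 243.6]
top jar_green [] [329.6 133.7 359.5 165. ]
top stopper_green [] [334.5 132.3 360.4 157.7]
top jar_red [(0.72, [151.8, 160.1, 176.7, 181.8])] [144.3 150.6 175.3 180.9]
top stopper_red [(0.97, [142.8, 151.3, 171.5, 174.1])] [142.9 149.3 168.8 174.6]
{'blue': 0, 'red': 0}
scene jar_blue [(0.92, [332.7, 136.9, 363.9, 160.3])] [333.7 125.9 363.3 161.9]
scene stopper_blue [(0.52, [337.8, 123.1, 363.4, 137.4])] [339.  122.7 364.3 141.8]
scene jar_green [(0.86, [260.6, 117.1, 282.1, 137.0])] [258.7 106.1 283.3 140.6]
scene stopper_green [(0.44, [261.2, 105.9, 281.4, 119.7])] [260.  102.9 283.  120.8]
scene jar_red [(0.84, [138.1, 231.7, 173.7, 262.5])] [134.4 221.6 171.3 265.4]
scene stopper_red [(0.63, [133.5, 222.4, 163.5, 244.3])] [133.2 218.4 165.2 246.5]
{'blue': 0, 'red': 0}
```

All stoppers match their seated boxes. The arm still hides green and blue in the top view, so I move clear for one last check.

```bash
python3 -m creep '[[0,-0.4,0,0,0.4],[0,-0.8,0,0,0.4],[0,-0.8,0,0,0.4],[0,-0.8,0,0,0.4],[0,-0.6,0,0,0.4],[0,-0.3,0,0,0.4],[0,0,0,0,0.4],[0,0,0,0,0.4]]'
python3 - <<'E'
from h import *
check('green');check('blue')
for n in('top','scene'):
    c=bot.read_camera(n)
    for s in('blue','green','red'):
        for m,z in(('stopper_',.054),):
            l=bot.regions_of(m+s,c); print(n,m+s,[(round(d['score'],2),np.round(d['bbox'],1).tolist()) for d in l[:1]],bb(c,model(m+s,*J['jar_'+s],z=z)).round(1))
    h=cv2.cvtColor(c['pixels'],cv2.COLOR_RGB2HSV).astype(int)
    u,v=proj(c,np.array([[*J['jar_green'],.086]]))[0].astype(int); w=h[v-8:v+9,u-8:u+9]
    m=(w[...,0]>40)&(w[...,0]<90)&(w[...,1]>70); y,x=np.nonzero(m); b=np.array([x.mean()+u-8,y.mean()+v-8]); print('green knob',m.sum(),ptfit([(c,b)],.086)[0].round(4))
E
```

```text
time: 44.62
tool_pos: [0.5019, 0.2347, 0.1469]
tcp_rot: [3.141, -0.001, -0.001]
wrist_force: [0.1, 0.8, -1.2]
width: 0.407
grip_force: 0.0
top 43.0
scene 31.0
green knob xyz [ 0.6302 -0.0795  0.0889] [-0.1 -0.3  0.3  0.1]
   at .086: [ 0.6303 -0.0804]
   at .086: [ 0.6333 -0.0824]
top 43.0
scene 33.0
blue knob xyz [ 0.4294 -0.1377  0.09  ] [-0.1 -0.3  0.3  0.1]
   at .086: [ 0.4291 -0.1389]
   at .086: [ 0.432  -0.1423]
top stopper_blue [(0.78, [359.6, 217.5, 392.0, 243.3])] [362.3 217.3 389.5 243.6]
top stopper_green [(0.78, [337.3, 133.8, 360.5, 157.1])] [334.5 132.3 360.4 157.7]
top stopper_red [] [142.9 149.3 168.8 174.6]
green knob 56 [ 0.6303 -0.0806]
scene stopper_blue [(0.66, [337.2, 122.3, 365.4, 138.4])] [339.  122.7 364.3 141.8]
scene stopper_green [(0.5, [260.5, 103.3, 282.1, 121.2])] [260.  102.9 283.  120.8]
scene stopper_red [(0.69, [132.6, 219.8, 164.3, 242.9])] [133.2 218.4 165.2 246.5]
green knob 44 [ 0.6329 -0.082 ]
```

```bash
python3 -c "
from workcell import bot
print(bot.finish_job())"
```

```text
the job is handed in; nothing more can be done
None
```

I put both stray beads in the jars of their colour, closed all three jars with the matching stoppers and handed the job in at about 45 s; no verdict came back. From the camera images the stoppers look fully seated, but I could not see the red bead inside its jar, though it was released inside the mouth and no red bead was left on the bench.

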